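# Close the adjustable spanner on a gland's lock nut and pull the nut tight

## Task

The adjustable spanner on the gland plate sits round a cable gland's plastic lock nut, but its jaws are open too wide. Roll the spanner's thumbwheel with a fingertip until the jaws close snug on the nut's flats, and only then pull the handle clockwise (seen from above) until the nut goes firm under a pull of about 8 N; press and pull gently, because the plastic thread strips and the jaws jump off if they are forced. Leave the spanner snug on the tight nut and clear of the gripper, and do not disturb the two loose glands and the tape measure.

Things in the scene. Friction and masses are not known exactly. Their poses are not given: they have to be found in the camera images.
- plate: Grey folded-steel gland plate on a black rubber mat; does not move. 190 x 270 mm, flat top 54 mm above the bench (mat 220 x 300 x 4 mm). Origin: centre of the mat's underside; z up, y along the 270 mm side. Its other half carries two smaller lock nuts, an open hole and a brass stud, all under 16 mm high.
- spanner: Loose adjustable spanner, 230 mm, 0.42 kg, flat on the plate round the nut; head 74 x 16 mm thick, black handle 26 x 16 mm thick. Origin: where the nut's axis sits in the closed jaws, at the underside. x out of the mouth along the jaw faces, z up; fixed jaw's face at y = -18 mm, sliding jaw at +y. The handle leaves to -x, turned 15 degrees towards +y, and ends 213 mm from the origin.
- knurl_top (a point): Top of the knurled thumbwheel, 19 mm in diameter, 15 mm long, axis along the spanner's y, at (-39, 6, 19.5) mm in its frame. Only 3.5 mm stand out of the head. Rolling its top towards the mouth (+x) closes the jaw 0.4 mm/rad (0.8 mm per 19 mm stroke) and takes about 5 N along the rim: press with 6 to 13 N, touching slowly. Jaws tight: it stiffens, the fingertip slips.
- handle_mid (a point): Point on the handle's axis at half its thickness, 157 mm from the nut's axis, beyond the plate's edge and over the bench, so that fingers can reach down beside the handle (26 mm wide here). Turning the nut takes about 2 N here until it goes firm at its stop; over about 13 N the jaws begin to spring open.
- spanner_jaw (a joint): Travel of the sliding jaw (m): the opening is 46 mm minus this, so the jaws touch both of the nut's flats at about 0.010. Starts between 0.006 and 0.0075. The screw is self-locking: the jaw can be moved only with the thumbwheel.
- locknut (a joint): Angle of the nut (rad): 0 at its stop, where it is tight, negative before it; grows as the nut turns clockwise seen from above. Starts between -0.6 and -0.5.
- locknut_centre (a point): Centre of the top face of the grey plastic hexagon nut in the spanner's mouth: 36 mm across flats, 13 mm high, standing on the plate, its axis vertical and fixed. Its x axis points to a corner and runs along the two flats that the jaws take.
- locknut_corner (a point): The nut's corner on its x axis, at the top face, 20.8 mm from the nut's axis.
- gland_0: Small loose white plastic cable gland, 20 x 23 x 30 mm, standing on its nut on the plate (bystander). Origin: centre of its underside.
- gland_1: Larger loose white plastic cable gland, 24 x 28 x 30 mm, standing on its nut on the plate (bystander). Origin: centre of its underside.
- tape_measure: Yellow pocket tape measure, 58 x 79 x 35 mm, lying on the bench behind the plate (bystander). Origin: centre of its underside.

How it is judged:
By the outcome, as a careful person would: the job done as asked, in the order asked, and still so for the second after the job is handed in, with the robot touching nothing.
It also fails if it takes over 67 s, if anything falls off the work surface, if the arm or the gripper's body presses on something with over 40 N, if the wrist force passes 120 N, or if a joint passes its speed limit or range.

## Robot

A 6-joint arm with a two-finger parallel gripper is mounted at the origin on a cart in front of the work surface, level with it; the furniture and walls round the work are solid. World frame = base frame: x ahead of the robot, y to its left, z up, the work surface at z = 0. Lengths are in mm, angles in rad, forces in N, time in s.
With the tool pointing down it reaches from about 350 to 975 mm from the base axis. Payload 7.1 kg.
Tool frame: the origin (TCP) lies midway between the tips of the shut fingers; the grasp point (between the pads) lies 19 mm behind it (ctrl.grip_depth is the distance from the TCP to the grasp point, in mm); z points along the fingers, y is the line along which they close (so a half turn about z gives the same grasp; the last joint's range is limited). The gripper opens to 88 mm and grips with 3 to 60 N. Pads are 20 mm wide; open, the fingers measure 115 mm over their backs; the gripper's body (75 mm by 178 mm) begins 61 mm behind the grasp point.
Start: joints at [-1.238, 0.423, 1.63, -0, 1.089, -0.019], TCP at [215.384, -586.698, 222.675] pointing down, gripper open.
Joint ranges: [-3, 3], [-0.9, 2.11], [0.09, 2.58], [-1.31, 4.45], [0.11, 2.69], [-2.54, 2.54]. Speed limits (rad/s): [2.39, 2.39, 3.01, 3.14, 3.14, 3.14].

## Interface

Orientations are given as a rotation vector (axis times angle).
In Python, from workcell import ctrl, cams gives the robot as it stands.
- The arm moves only by the tool move_arm, never from a script. Its argument "steps" is a list of rows, each a list of 3 entries, a list of its own where there are three numbers: the shift along the tool's x, y, z in units of 25 mm (1.0 is 25 mm), then the turn about the tool's z in units of 5 degrees (1.0 is 5 degrees), then the closure, from 0 (fully open) to 1 (shut). A call has 1 to 20 rows; each row shifts and turns the commanded pose from where the row before left it, along the tool's axes as they then stand; what a row does not reach is not made up. A row lasts 1/12 s, in which the tool goes at most 41.7 mm and 7.16 degrees, less where a joint would pass 70% of its speed; a pose out of reach is approached as far as the arm can. A call is refused whole if a number of a shift passes 1 or a number of a turn 1, either way. A call with a gripper value outside its range is refused whole. The fingers move at their own pace and stop on an object; the grip force is fixed at half the most. Time passes only in rows, so rows that do not move let the fingers close. It gives the time, the measured TCP pose, the force, the opening and the grip force at its end, in the units of the state.
- ctrl.get_obs(): the state, without advancing time (a new reading comes with each control period).
- cams.get_image(name): name is "side" or "top" or "wrist"; returns a dict with "image" (384x512x3 uint8, red, green, blue), "camera_matrix" (3x3 intrinsics, pixels), "k1" (the pictures are not rectified: a ray, as slopes to the right and down, at radius r is drawn at 1 + k1 r^2 times it, then the intrinsics apply), "xyz" and "rotation" of the camera in the world; the wrist camera has in their place "mount" (4x4, takes a point from camera to tool coordinates, whose origin is the TCP and whose axes are the flange's). Camera axes: x right, y down, z forward; pixel columns grow to the right and rows downward; lengths in mm; the calibration is good to about 2 mm. A picture is of the moment at which its call begins: read the wrist's pose just before it. There is no depth.
- ctrl.close_job(): hands the job in; it is judged then, once.
Trained networks look in the newest picture that a camera, given by its name, has taken for a name from the list of things; names that differ only in an ending like _2 or _b are one class to them, and where a whole thing is asked for, a point or a joint stands for the part that bears it (a point fixed in the world has none). Each returns a list of dicts, best first, with "p" (0 to 1); they miss things now and then, are a little off and sometimes report something else, mostly with a low value. They report only what shows in the picture. A call takes as long as a camera call.
- cams.boxes_of(camera, thing): "rect" ([centre column, centre row, width, height] in pixels, round what is visible of it).
- cams.cut_out(camera, thing): "pixels" (384x512 bool, what is visible of it) and "rect" ([centre column, centre row, width, height] in pixels, round what is visible of it).
The state is a dict: "t": time; "qpos": joint angles; "qvel": joint speeds; "joint_torque": joint torques, N m; "ee_pos": TCP position; "orientation": TCP orientation; "ft_force": force on the tool from outside, world axes, zero at the start; "moment": the same for the moment, N m; "width": finger opening in mm; "grasp_force": force on a finger pad.
Only numpy, scipy, OpenCV 4.12 (cv2) and the standard library are available. Lean on these libraries where they do the work, as an engineer would, in place of code of your own. Each camera call takes 0.05 s, during which the arm holds its last target. There are 200 camera calls.

## Working session

There is one attempt and no reset: what is moved stays moved. The work goes in short steps, Python scripts to look and compute and a tool call to move; the robot and the scene stay as the last step left them, time stands still between calls to the robot, and variables do not carry over. Pictures are saved under pics/ and viewed, at most 10 in all, crops included, and the job is handed in when it is done.

Besides the shell and the picture viewer there is one more tool, called after ">>>" as name(argument=value, ...) on one line, values as JSON. move_arm: Moves the arm, as the interface text tells. Its arguments: {"type":"object","properties":{"steps":{"type":"array"}},"required":["steps"]}

```bash
ls; mkdir -p pics
cat > h.py <<'E'
import numpy as np, cv2
from scipy.spatial.transform import Rotation as R
from workcell import ctrl, cams
def cam(n):
    o=ctrl.get_obs(); d=cams.get_image(n)
    if 'mount' in d:
        T=np.eye(4);T[:3,:3]=R.from_rotvec(o['orientation']).as_matrix();T[:3,3]=o['ee_pos']
        T=T@np.array(d['mount']);d['xyz']=T[:3,3];d['rotation']=T[:3,:3]
    return d
def ray(d,uv):
    K=np.array(d['camera_matrix']);x=(uv[0]-K[0,2])/K[0,0];y=(uv[1]-K[1,2])/K[1,1]
    rd=np.hypot(x,y);r=rd
    for _ in range(30): r=rd/(1+d['k1']*r*r)
    s=r/rd if rd>0 else 1
    return np.array(d['rotation'])@np.array([x*s,y*s,1])
def onz(d,uv,z):
    v=ray(d,uv);c=np.array(d['xyz']);return c+v*(z-c[2])/v[2]
def proj(d,p):
    q=np.array(d['rotation']).T@(np.array(p)-np.array(d['xyz']));q=q[:2]/q[2];q=q*(1+d['k1']*(q@q));K=np.array(d['camera_matrix'])
    return K[0,0]*q[0]+K[0,2],K[1,1]*q[1]+K[1,2]
def save(d,n,crop=None,s=1):
    im=d['image'][:,:,::-1]
    if crop: im=im[crop[1]:crop[3],crop[0]:crop[2]]
    cv2.imwrite('pics/'+n,cv2.resize(im,None,fx=s,fy=s,interpolation=cv2.INTER_CUBIC))
E
python3 - <<'E'
from h import *
np.set_printoptions(precision=2,suppress=True)
o=ctrl.get_obs();print({k:np.round(v,3) for k,v in o.items()})
ims=[]
for n in('top','side'):
    d=cam(n);ims.append(d['image'][:,:,::-1]);print(n,d['xyz'],np.array(d['rotation']).tolist(),np.array(d['camera_matrix']).tolist(),d['k1'])
    for t in('plate','spanner','knurl_top','handle_mid','locknut_centre','locknut_corner','gland_0','gland_1','tape_measure'):
        try: print(t,[(np.round(b['rect'],1).tolist(),round(b['p'],2)) for b in cams.boxes_of(n,t)][:3])
        except Exception as e: print(t,e)
cv2.imwrite('pics/a.png',cv2.resize(ims[0],None,fx=1.5,fy=1.5));cv2.imwrite('pics/b.png',ims[1])
E
```

```text
pics
{'t': np.float64(0.0), 'qpos': array([-1.24,  0.42,  1.63, -0.  ,  1.09, -0.02]), 'qvel': array([ 0., -0., -0.,  0.,  0.,  0.]), 'joint_torque': array([  0.  , -54.46, -27.37,   0.06,   0.02,  -0.  ]), 'ee_pos': array([ 215.22, -586.2 ,  221.93]), 'orientation': array([-3.09, -0.55,  0.  ]), 'ft_force': array([-0.2 ,  0.66, -0.47]), 'moment': array([-0.01,  0.03, -0.  ]), 'grasp_force': np.float64(0.0), 'width': np.float64(88.171)}
top [ 452.37 -149.57  894.73] [-2.1193016157464895, 2.139814829902994, -0.1903560628021135] [[368.75296611095035, 0.0, 252.01237751119737], [0.0, 368.75296611095035, 195.2273171465555], [0.0, 0.0, 1.0]] -0.04700361558107869
plate [([229.5, 260.4, 134.0, 108.8], 0.67)]
spanner [([284.6, 239.5, 95.5, 58.8], 0.71)]
knurl_top [([285.2, 238.9, 94.8, 59.5], 0.87)]
handle_mid [([285.5, 238.6, 98.0, 59.5], 0.77), ([175.7, 272.9, 11.3, 10.7], 0.34), ([249.5, 254.8, 16.6, 18.3], 0.18)]
locknut_centre [([251.7, 259.1, 20.3, 18.0], 0.41)]
locknut_corner [([251.1, 256.6, 17.2, 16.5], 0.5)]
gland_0 [([175.4, 275.1, 13.7, 11.2], 0.4), ([286.4, 238.7, 99.2, 60.2], 0.
[... 300 characters left out ...]
191.54325026864598], [0.0, 0.0, 1.0]] -0.05709380816873056
plate [([306.9, 258.4, 145.8, 120.1], 0.67)]
spanner [([318.6, 198.6, 42.2, 48.5], 0.9)]
knurl_top [([317.9, 201.2, 36.6, 53.5], 0.69), ([152.7, 249.8, 43.3, 40.3], 0.34), ([322.0, 217.3, 17.7, 16.3], 0.26)]
handle_mid [([317.1, 202.7, 41.2, 55.4], 0.98), ([314.4, 266.4, 15.0, 21.8], 0.26)]
locknut_centre [([322.0, 221.2, 18.3, 16.2], 0.44)]
locknut_corner [([321.1, 221.6, 23.4, 16.1], 0.7), ([336.0, 253.7, 17.4, 23.8], 0.59)]
gland_0 [([334.2, 253.8, 20.8, 26.7], 0.79), ([312.7, 266.5, 14.2, 24.8], 0.75)]
gland_1 [([334.2, 253.8, 20.8, 26.7], 0.79), ([312.7, 266.5, 14.2, 24.8], 0.75)]
tape_measure [([319.2, 201.6, 41.6, 53.4], 0.5)]
```

```bash
sed -i "s/^    return d$/    d['rotation']=np.array(d['rotation']); d['rotation']=d['rotation'] if d['rotation'].shape==(3,3) else R.from_rotvec(d['rotation']).as_matrix()\n    return d/" h.py
python3 - <<'E'
from h import *
np.set_printoptions(precision=1,suppress=True)
d=cam('top');save(d,'c.png',(120,100,380,340),3)
print(onz(d,(251.5,257.5),67))
c=cams.cut_out('top','spanner')[0];m=c['pixels'];v,u=np.nonzero(m)
P=np.array([onz(d,(a,b),68)[:2] for a,b in zip(u,v)])
print(len(u),P.mean(0));(cx,cy),s,a=cv2.minAreaRect(P.astype(np.float32));print(cx,cy,s,a)
# handle axis: profile along main dir
w,V=np.linalg.eigh(np.cov(P.T));e=V[:,1];t=(P-P.mean(0))@e;n=(P-P.mean(0))@V[:,0]
print('e',e,V[:,0])
for k in np.arange(-130,131,15):
    q=abs(t-k)<7.5
    if q.any():print(k,P[q].mean(0),n[q].min(),n[q].max())
s=cam('side');print(onz(s,(322,221),67));save(s,'d.png',(240,150,420,330),3)
E
```

```text
[ 460.1 -149.    67. ]
1466 [ 506.  -216.1]
518.9414672851562 -222.42091369628906 (71.91812133789062, 227.0740203857422) 33.683902740478516
e [-0.4  0.9] [-0.9 -0.4]
-130 [ 559.8 -328.5] -10.918320699612416 9.195443087053492
-115 [ 555.7 -319.7] -12.874955260513882 12.25725140362372
-100 [ 549.  -306.5] -12.804581621937174 12.321249926174024
-85 [ 542.8 -292.7] -12.696713096538566 12.343401577490244
-70 [ 536.3 -279.3] -12.586086070542457 12.436079942190448
-55 [ 530.1 -265.9] -12.472711502223445 11.526387282489283
-40 [ 524. -252.] -13.301819911455036 11.552469063659453
-25 [ 518.2 -238.1] -14.245324097134594 10.680857169791663
-10 [ 511.3 -224.2] -13.055781599214606 10.798128975080038
5 [ 503.8 -211. ] -13.907503163414292 15.825115740813994
20 [ 494.8 -198.3] -21.73422720388846 28.683759260117835
35 [ 488.2 -185.3] -28.578170466669167 32.6819893215804
50 [ 483.6 -171.2] -33.46456518489908 35.67878781213456
65 [ 480.1 -157.5] -34.38598289865301 39.65672763146977
80 [ 471.2 -144.2] -31.237856536276166 39.70489812409026
95 [ 475.9 -126.4] -24.10332014035921 36.818232600495165
110 [ 472.4 -117.7] -14.0468088825761 -9.110747046320805
[ 455.4 -129.6   67. ]
```

View pics/c.png

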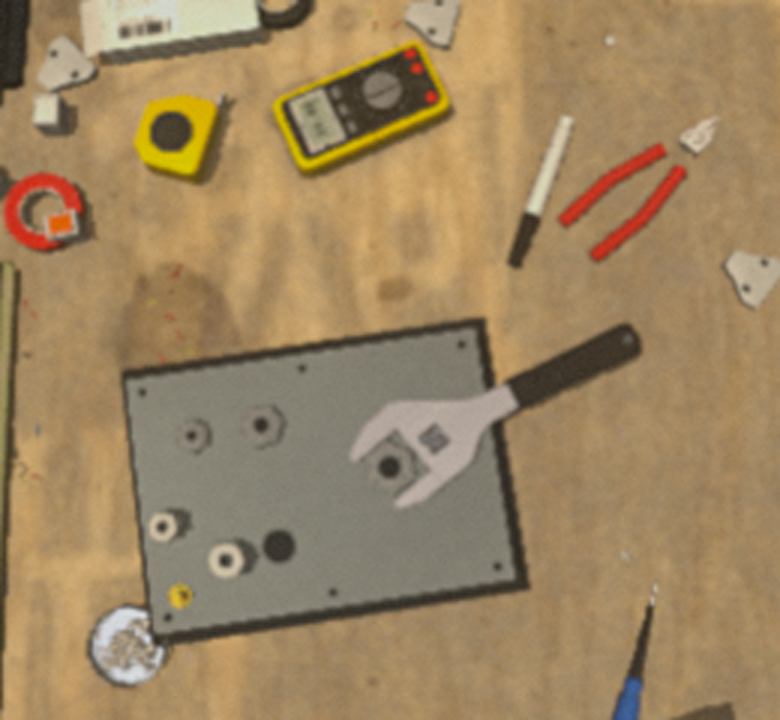

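View pics/d.png

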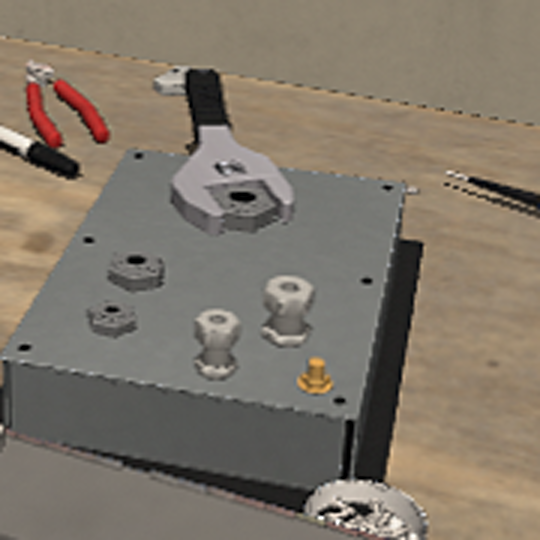

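>>> move_arm(steps=[[[0.75,-0.55,0],[0,0,0],0.5],[[0.75,-0.55,0],[0,0,0],1],[[0.75,-0.55,0],[0,0,0],1],[[0.75,-0.55,0],[0,0,0],1],[[0.75,-0.55,0],[0,0,0],1],[[0.75,-0.55,0],[0,0,0],1],[[0.75,-0.55,0],[0,0,0],1],[[0.75,-0.55,0],[0,0,0],1],[[0.75,-0.55,0],[0,0,0],1],[[0.75,-0.55,0],[0,0,0],1],[[0.75,-0.55,0],[0,0,0],1],[[0.75,-0.55,0],[0,0,0],1],[[0.75,-0.55,0],[0,0,0],1],[[0.75,-0.55,0],[0,0,0],1],[[0.75,-0.55,0],[0,0,0],1],[[0.75,-0.55,0],[0,0,0],1],[[0.75,-0.55,0],[0,0,0],1],[[0.75,-0.55,0],[0,0,0],1],[[0.75,-0.55,0],[0,0,0],1],[[0.75,-0.55,0],[0,0,0],1]])

```text
schema error: expected a number
```

>>> move_arm(steps=[[[0.75,-0.55,0],0,0.5],[[0.75,-0.55,0],0,1],[[0.75,-0.55,0],0,1],[[0.75,-0.55,0],0,1],[[0.75,-0.55,0],0,1],[[0.75,-0.55,0],0,1],[[0.75,-0.55,0],0,1],[[0.75,-0.55,0],0,1],[[0.75,-0.55,0],0,1],[[0.75,-0.55,0],0,1],[[0.75,-0.55,0],0,1],[[0.75,-0.55,0],0,1],[[0.75,-0.55,0],0,1],[[0.75,-0.55,0],0,1],[[0.75,-0.55,0],0,1],[[0.75,-0.55,0],0,1],[[0.75,-0.55,0],0,1],[[0.75,-0.55,0],0,1],[[0.75,-0.55,0],0,1],[[0.75,-0.55,0],0,1]])

```text
t: 2.82
ee_pos: [473.2, -198.3, 222.8]
orientation: [3.093, 0.55, 0.0]
ft_force: [0.2, -0.0, -0.8]
width: 0.2
grasp_force: 0.0
```

>>> move_arm(steps=[[[0,0,0],-1,1],[[0,0,0],-1,1],[[0,0,0],-1,1],[[0,0,0],-1,1],[[0,0,0],-1,1],[[0,0,0],-1,1],[[0,0,0],-1,1],[[0,0,0],-1,1],[[0,0,0],-1,1],[[0,0,0],-1,1],[[0,0,0],-1,1],[[0,0,0],-1,1],[[0,0,0],-1,1],[[0,0,0],-1,1],[[0,0,0],-1,1],[[0,0,0],-1,1],[[0,0,0],-1,1],[[0,0,0],-1,1],[[0,0,0],-1,1],[[0,0,0],-1,1]])

```text
t: 4.48
ee_pos: [472.7, -199.3, 222.8]
orientation: [1.561, 2.726, 0.0]
ft_force: [-0.5, -0.2, 0.0]
width: 0.9
grasp_force: 0.0
```

Run:
```python
from h import *
np.set_printoptions(precision=3,suppress=True)
o=ctrl.get_obs();print({k:np.round(v,3) for k,v in o.items()})
M=R.from_rotvec(o['orientation']).as_matrix();print(M)
d=cam('wrist');print(d['mount'],d['camera_matrix'],d['k1'],d['xyz']);save(d,'e.png',None,1.5)
for t in('spanner','knurl_top','locknut_centre','locknut_corner'):
    print(t,[(np.round(b['rect'],1).tolist(),round(b['p'],2)) for b in cams.boxes_of('wrist',t)][:3])
```

```text
{'t': np.float64(4.483), 'qpos': array([-0.422,  0.259,  1.875,  0.   ,  1.008, -0.953]), 'qvel': array([-0.001, -0.   , -0.001, -0.002, -0.001, -1.038]), 'joint_torque': array([ -0.001, -42.478, -25.619,   0.024,   0.066,   1.389]), 'ee_pos': array([ 472.702, -199.329,  222.794]), 'orientation': array([1.561, 2.726, 0.   ]), 'ft_force': array([-0.465, -0.217,  0.021]), 'moment': array([-0.011, -0.127, -0.019]), 'grasp_force': np.float64(0.0), 'width': np.float64(0.852)}
[[-0.506  0.862  0.   ]
 [ 0.862  0.506 -0.   ]
 [-0.     0.    -1.   ]]
[[   0.      -0.957   -0.29    79.153]
 [   1.       0.       0.      -0.371]
 [   0.      -0.29     0.957 -162.221]
 [   0.       0.       0.       1.   ]] [[300.596   0.    253.023]
 [  0.    300.596 192.805]
 [  0.      0.      1.   ]] -0.0315973578880761 [ 432.293 -131.237  385.002]
spanner [([275.0, 180.3, 71.2, 148.6], 0.72)]
knurl_top [([278.7, 181.9, 69.4, 146.3], 0.92)]
locknut_centre [([273.2, 129.7, 33.5, 38.7], 0.87)]
locknut_corner [([273.1, 130.1, 33.7, 38.4], 0.78)]
```

View pics/e.png

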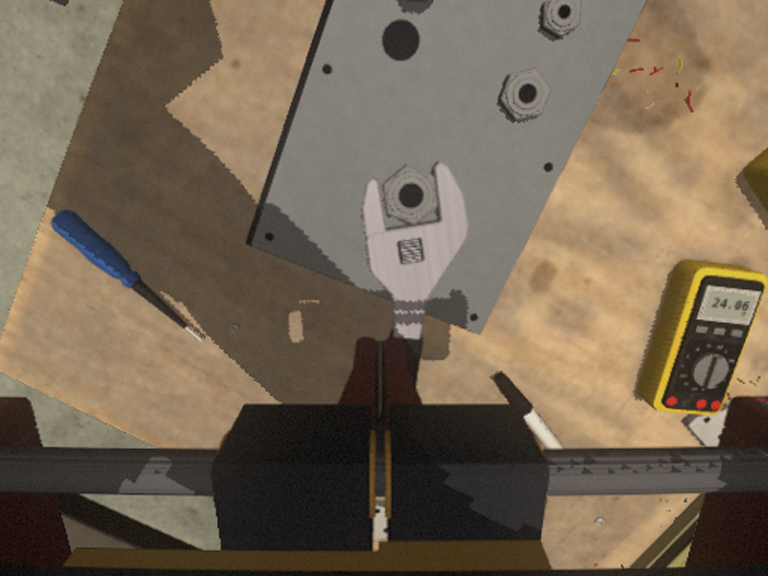

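Run:
```python
from h import *
np.set_printoptions(precision=1,suppress=True)
d=cam('wrist');print(ctrl.get_obs()['orientation'],ctrl.get_obs()['ee_pos']);save(d,'f.png',(200,80,360,220),5)
print('nut',onz(d,(273.3,129.3),67),'knurl',onz(d,(274,166.7),73.5))
```

```text
[1.6 2.7 0. ] [ 472.7 -199.3  222.7]
nut [ 464.6 -144.    67. ] knurl [ 484.7 -176.6   73.5]
```

View pics/f.png

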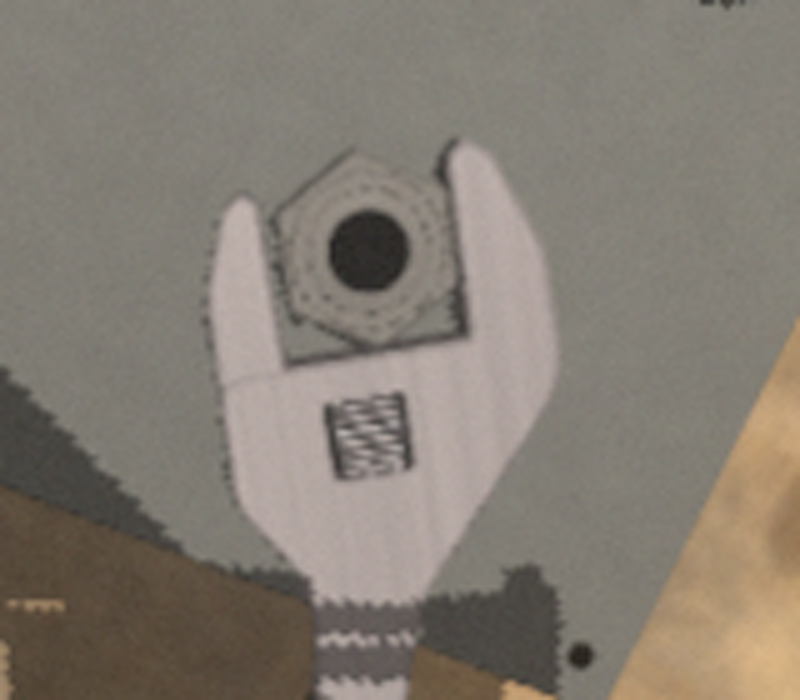

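```bash
cat >> h.py <<'E'
def yaw(a,b): v=b-a; return np.degrees(np.arctan2(v[1],v[0]))
E
python3 - <<'E'
from h import *
np.set_printoptions(precision=1,suppress=True)
d=cam('wrist')
f=lambda u,v,z=70:onz(d,(200+u/5,80+v/5),z)
for a,b in(((285,365),(258,200)),((468,335),(450,175)),((468,335),(285,365)),((337,480),(326,405)),((412,467),(400,394))):print(a,b,yaw(f(*a),f(*b)),np.linalg.norm(f(*a)-f(*b)))
print('nut',f(370,250,67),'knurl',f(371,437,71.5))
print('nut corners',yaw(f(365,348,67),f(357,150,67)))
M=R.from_rotvec(ctrl.get_obs()['orientation']).as_matrix();print('tool x yaw',np.degrees(np.arctan2(M[1,0],M[0,0])))
t=cam('top');b=cams.cut_out('top','spanner')[0]['pixels'];v,u=np.nonzero(b)
print('nut top cam', onz(t,(250,255.7),67),'knurl',onz(t,(265,246.3),72))
E
```

```text
(285, 365) (258, 200) 129.48996506530116 34.386814632328935
(468, 335) (450, 175) 128.5755104492313 32.94502011117931
(468, 335) (285, 365) -140.55083154488443 38.84718469993134
(337, 480) (326, 405) 128.93338964254573 16.55652980508988
(412, 467) (400, 394) 130.70785016097125 16.129456839582357
nut [ 465.6 -144.3   67. ] knurl [ 485.6 -177.5   71.5]
nut corners 123.40501660680448
tool x yaw 120.06501377414344Traceback (most recent call last):
  File "<stdin>", line 9, in <module>
IndexError: list index out of range
```

>>> move_arm(steps=[[[0,0,0],-1,1],[[0,0,0],-0.87,1],[[0,0.5,0.5],0,1],[[0,0.45,1],0,1],[[0,0,1],0,1],[[0,0,1],0,1],[[0,0,1],0,1],[[0,0,0.7],0,1],[[0,0,0.3],0,1],[[0,0,0.1],0,1],[[0,0,0.08],0,1],[[0,0,0],0,1],[[0,0,0],0,1]])

```text
t: 6.02
ee_pos: [491.7, -184.5, 81.7]
orientation: [1.339, 2.84, 0.0]
ft_force: [-0.4, 0.2, 1.0]
width: 0.5
grasp_force: 0.0
```

>>> move_arm(steps=[[[0,0,0.04],0,1],[[0,0,0.04],0,1],[[0,0,0.02],0,1],[[0,0,0.02],0,1],[[0,0,0],0,1]])

```text
t: 6.43
ee_pos: [491.0, -184.2, 77.7]
orientation: [1.34, 2.841, 0.0]
ft_force: [1.1, -0.4, 0.7]
width: 0.2
grasp_force: 0.0
```

>>> move_arm(steps=[[[0,0,0.04],0,1],[[0,0,0.04],0,1],[[0,0,0.02],0,1],[[0,0,0.02],0,1],[[0,0,0],0,1]])

```text
t: 6.85
ee_pos: [490.9, -184.2, 74.5]
orientation: [-1.34, -2.841, 0.0]
ft_force: [0.5, -0.1, 1.1]
width: 0.5
grasp_force: 0.0
```

>>> move_arm(steps=[[[0,0,0.02],0,1],[[0,0,0.01],0,1],[[0,0,0],0,1]])

```text
t: 7.1
ee_pos: [491.0, -184.2, 73.9]
orientation: [1.34, 2.842, 0.0]
ft_force: [-0.7, -0.2, -0.2]
width: 0.5
grasp_force: 0.1
```

>>> move_arm(steps=[[[0,0,0.01],0,1],[[0,0,0.01],0,1],[[0,0,0],0,1]])

```text
t: 7.35
ee_pos: [491.1, -184.3, 73.6]
orientation: [1.34, 2.841, -0.0]
ft_force: [-0.6, -0.3, 2.9]
width: 0.6
grasp_force: 1.5
```

>>> move_arm(steps=[[[0,0,0.01],0,1],[[0,0,0],0,1]])

```text
t: 7.52
ee_pos: [491.2, -184.3, 73.5]
orientation: [1.34, 2.841, -0.0]
ft_force: [-1.2, -0.7, 4.9]
width: 0.5
grasp_force: 2.5
```

>>> move_arm(steps=[[[0,0,0.01],0,1],[[0,0,0.01],0,1],[[0,0,0],0,1]])

```text
t: 7.77
ee_pos: [491.4, -184.5, 73.3]
orientation: [1.339, 2.841, -0.0]
ft_force: [-1.4, -0.5, 8.4]
width: 0.3
grasp_force: 4.0
```

>>> move_arm(steps=[[[0.04,0,0.005],0,1],[[0.06,0,0],0,1],[[0.06,0,0],0,1],[[0.06,0,0],0,1],[[0.06,0,0],0,1]])

```text
t: 8.18
ee_pos: [488.1, -180.4, 73.6]
orientation: [1.337, 2.838, -0.002]
ft_force: [0.4, -7.1, 7.0]
width: 0.4
grasp_force: 3.2
```

>>> move_arm(steps=[[[0.06,0,0],0,1],[[0.06,0,0],0,1],[[0.06,0,0],0,1],[[0.06,0,0],0,1],[[0.06,0,0],0,1]])

```text
t: 8.6
ee_pos: [483.3, -174.5, 73.5]
orientation: [1.337, 2.838, -0.001]
ft_force: [-0.5, -7.5, 6.0]
width: 0.4
grasp_force: 3.2
```

>>> move_arm(steps=[[[0.06,0,0.01],0,1],[[0.06,0,0],0,1],[[0.06,0,0],0,1],[[0,0,0],0,1]])

```text
t: 8.93
ee_pos: [480.3, -171.0, 73.4]
orientation: [1.338, 2.838, -0.001]
ft_force: [-1.3, -5.3, 8.8]
width: 0.3
grasp_force: 4.2
```

Run:
```python
from h import *
d=cam('wrist');save(d,'g.png',(110,60,350,240),3.3)
```

```text
(no output)
```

View pics/g.png

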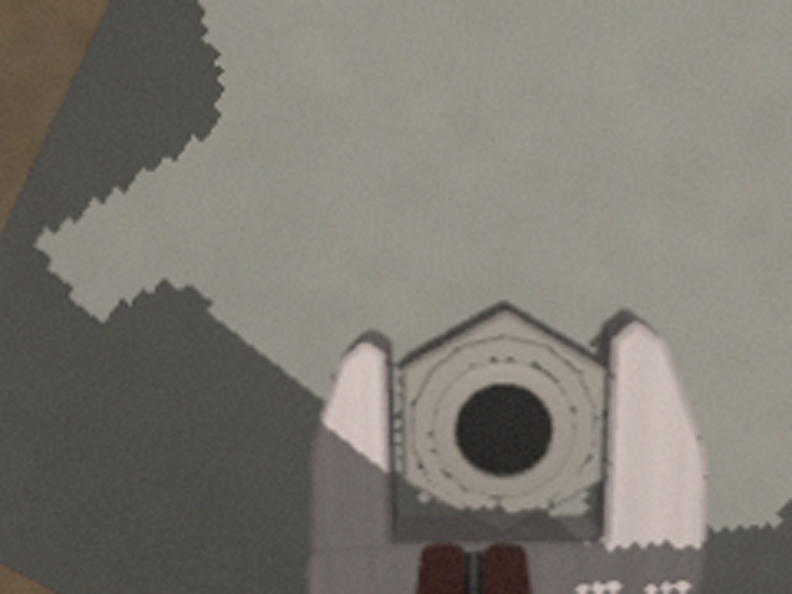

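>>> move_arm(steps=[[[0,0,-0.1],0,1],[[0,0,-0.1],0,1],[[-0.3,0,0],0,1],[[-0.3,0,0],0,1],[[-0.16,0,0],0,1],[[0,0,0.08],0,1],[[0,0,0.05],0,1],[[0,0,0.03],0,1],[[0,0,0.01],0,1],[[0,0,0.01],0,1],[[0,0,0.01],0,1],[[0,0,0.01],0,1],[[0,0,0],0,1]])

```text
t: 10.07
ee_pos: [491.5, -184.6, 73.1]
orientation: [1.339, 2.84, -0.0]
ft_force: [-0.9, -2.4, 10.6]
width: 0.4
grasp_force: 5.1
```

>>> move_arm(steps=[[[0.04,0,0],0,1],[[0.08,0,0],0,1],[[0.08,0,0],0,1],[[0.08,0,0],0,1],[[0.08,0,0],0,1]])

```text
t: 10.48
ee_pos: [486.7, -178.7, 73.5]
orientation: [1.337, 2.838, -0.002]
ft_force: [0.0, -6.9, 9.6]
width: 0.5
grasp_force: 4.4
```

>>> move_arm(steps=[[[0.08,0,0],0,1],[[0.08,0,0],0,1],[[0.08,0,0],0,1],[[0.08,0,0],0,1],[[0.08,0,0],0,1]])

```text
t: 10.9
ee_pos: [480.3, -171.0, 73.4]
orientation: [1.337, 2.838, -0.002]
ft_force: [0.1, -7.2, 8.7]
width: 0.2
grasp_force: 4.4
```

```bash
cat >> h.py <<'E'
def strip():
    """compare gray profile across jaws/nut in wrist image, row range of crop g"""
    d=cam('wrist');im=cv2.cvtColor(d['image'],cv2.COLOR_RGB2GRAY).astype(float)
    return d,im[176:188,222:302].mean(0)
E
python3 - <<'E'
from h import *
d,s=strip();print(s.astype(int).tolist());print(ctrl.get_obs()['ft_force'],ctrl.get_obs()['ee_pos'])
g=cv2.cvtColor(cv2.resize(cv2.imread('pics/g.png'),(240,180),interpolation=cv2.INTER_AREA),cv2.COLOR_BGR2GRAY).astype(float)
print(g[116:128,112:192].mean(0).astype(int).tolist())
E
```

```text
[193, 195, 197, 196, 183, 162, 128, 79, 97, 110, 115, 138, 139, 133, 142, 143, 145, 147, 148, 144, 143, 145, 146, 147, 148, 148, 138, 117, 101, 92, 81, 72, 68, 62, 57, 56, 53, 48, 48, 48, 48, 47, 47, 48, 51, 53, 57, 60, 64, 71, 78, 87, 97, 110, 128, 144, 149, 148, 147, 148, 147, 140, 143, 148, 147, 144, 144, 141, 140, 144, 128, 92, 110, 142, 159, 182, 191, 189, 188, 187]
[-1.04303072 -6.45699276  9.25381647] [ 480.0217046  -170.71211712   73.3414749 ]
[195, 197, 194, 178, 155, 120, 84, 108, 124, 114, 117, 137, 138, 133, 140, 141, 144, 147, 148, 145, 144, 146, 146, 146, 148, 147, 137, 116, 101, 92, 81, 72, 66, 62, 59, 54, 50, 47, 46, 48, 47, 48, 48, 49, 50, 54, 55, 60, 64, 72, 78, 86, 97, 111, 129, 144, 149, 148, 147, 147, 146, 142, 145, 149, 146, 144, 144, 142, 141, 143, 126, 96, 112, 143, 162, 183, 191, 190, 187, 186]
```

>>> move_arm(steps=[[[0,0,-0.1],0,1],[[0,0,-0.1],0,1],[[-0.3,0,0],0,1],[[-0.3,0,0],0,1],[[-0.16,0,0],0,1],[[0,0,0.1],0,1],[[0,0,0.05],0,1],[[0,0,0.01],0,1],[[0,0,0.01],0,1],[[0,0,0.01],0,1],[[0,0,0.01],0,1],[[0,0,0.01],0,1],[[0,0,0],0,1]])

```text
t: 12.03
ee_pos: [491.7, -184.7, 73.1]
orientation: [1.339, 2.84, -0.0]
ft_force: [-0.9, -1.2, 10.6]
width: 0.5
grasp_force: 4.9
```

>>> move_arm(steps=[[[0.04,0,0],0,1],[[0.08,0,0],0,1],[[0.08,0,0],0,1],[[0.08,0,0],0,1],[[0.08,0,0],0,1]])

```text
t: 12.45
ee_pos: [486.9, -178.8, 73.4]
orientation: [1.337, 2.838, -0.001]
ft_force: [0.9, -5.6, 9.4]
width: 0.4
grasp_force: 4.6
```

>>> move_arm(steps=[[[0.08,0,0],0,1],[[0.08,0,0],0,1],[[0.08,0,0],0,1],[[0.08,0,0],0,1],[[0.08,0,0],0,1]])

```text
t: 12.87
ee_pos: [480.5, -171.1, 73.4]
orientation: [1.337, 2.838, -0.001]
ft_force: [0.3, -6.3, 8.3]
width: 0.3
grasp_force: 4.5
```

Run:
```python
from h import *
d,s=strip();print(s.astype(int).tolist());print(ctrl.get_obs()['ft_force'],ctrl.get_obs()['ee_pos'])
```

```text
[193, 193, 195, 196, 197, 184, 164, 130, 84, 92, 119, 137, 135, 134, 141, 141, 145, 148, 147, 144, 143, 146, 146, 147, 149, 146, 134, 112, 98, 88, 79, 72, 65, 61, 56, 52, 49, 47, 46, 46, 45, 46, 46, 47, 48, 52, 56, 61, 65, 69, 79, 86, 98, 110, 129, 145, 150, 148, 146, 146, 147, 142, 144, 149, 147, 144, 144, 141, 139, 140, 124, 93, 116, 145, 164, 186, 191, 189, 188, 186]
[-0.36855408 -6.97698658  9.51004002] [ 480.19099239 -170.75160235   73.32262319]
```

>>> move_arm(steps=[[[0,0,-0.1],0,1],[[0,0,-0.1],0,1],[[-0.3,0,0],0,1],[[-0.3,0,0],0,1],[[-0.16,0,0],0,1],[[0,0,0.1],0,1],[[0,0,0.05],0,1],[[0,0,0.01],0,1],[[0,0,0.01],0,1],[[0,0,0.01],0,1],[[0,0,0.01],0,1],[[0,0,0.01],0,1],[[0,0,0],0,1]])

```text
t: 14.0
ee_pos: [491.7, -184.7, 73.1]
orientation: [1.339, 2.84, -0.0]
ft_force: [-0.7, -2.2, 9.9]
width: 0.6
grasp_force: 4.9
```

>>> move_arm(steps=[[[0.04,0,0],0,1],[[0.08,0,0],0,1],[[0.08,0,0],0,1],[[0.08,0,0],0,1],[[0.08,0,0],0,1]])

```text
t: 14.42
ee_pos: [486.9, -178.8, 73.4]
orientation: [1.337, 2.838, -0.001]
ft_force: [0.4, -6.8, 8.5]
width: 0.5
grasp_force: 4.6
```

>>> move_arm(steps=[[[0.08,0,0],0,1],[[0.08,0,0],0,1],[[0.08,0,0],0,1],[[0.08,0,0],0,1],[[0.08,0,0],0,1]])

```text
t: 14.83
ee_pos: [480.5, -171.0, 73.4]
orientation: [1.337, 2.838, -0.001]
ft_force: [-1.1, -7.0, 10.2]
width: 0.6
grasp_force: 4.5
```

Run:
```python
from h import *
d,s=strip();print(s.astype(int).tolist());print(ctrl.get_obs()['ft_force'],ctrl.get_obs()['ee_pos'])
```

```text
[194, 193, 193, 193, 195, 197, 188, 168, 137, 107, 118, 136, 134, 131, 141, 141, 144, 148, 147, 145, 144, 146, 146, 146, 148, 145, 134, 112, 97, 87, 79, 72, 66, 62, 57, 52, 50, 48, 47, 45, 46, 46, 48, 48, 49, 52, 56, 60, 65, 70, 77, 87, 97, 110, 130, 145, 149, 149, 147, 147, 146, 142, 144, 149, 146, 144, 144, 140, 136, 139, 124, 94, 114, 144, 163, 185, 191, 189, 187, 186]
[-1.14144352 -6.04280863 10.25776064] [ 480.16207458 -170.74569983   73.33344821]
```

>>> move_arm(steps=[[[0,0,-0.1],0,1],[[0,0,-0.1],0,1],[[-0.3,0,0],0,1],[[-0.3,0,0],0,1],[[-0.16,0,0],0,1],[[0,0,0.1],0,1],[[0,0,0.05],0,1],[[0,0,0.01],0,1],[[0,0,0.01],0,1],[[0,0,0.01],0,1],[[0,0,0.01],0,1],[[0,0,0.01],0,1],[[0,0,0],0,1]])

```text
t: 15.97
ee_pos: [491.7, -184.8, 73.1]
orientation: [1.339, 2.84, -0.0]
ft_force: [-0.7, -1.7, 10.0]
width: 0.3
grasp_force: 4.9
```

>>> move_arm(steps=[[[0.04,0,0],0,1],[[0.08,0,0],0,1],[[0.08,0,0],0,1],[[0.08,0,0],0,1],[[0.08,0,0],0,1]])

```text
t: 16.38
ee_pos: [486.9, -178.9, 73.4]
orientation: [1.337, 2.838, -0.002]
ft_force: [0.3, -6.9, 9.3]
width: 0.6
grasp_force: 4.5
```

>>> move_arm(steps=[[[0.08,0,0],0,1],[[0.08,0,0],0,1],[[0.08,0,0],0,1],[[0.08,0,0],0,1],[[0.08,0,0],0,1]])

```text
t: 16.8
ee_pos: [481.4, -171.1, 73.5]
orientation: [1.337, 2.836, -0.0]
ft_force: [3.9, -4.7, 5.8]
width: -0.2
grasp_force: 3.1
```

Run:
```python
from h import *
d,s=strip();print(s.astype(int).tolist());print(ctrl.get_obs()['ft_force'],ctrl.get_obs()['ee_pos'])
save(d,'k.png',(170,110,330,230),5)
```

```text
[194, 193, 193, 195, 195, 188, 170, 140, 116, 128, 141, 133, 131, 138, 143, 147, 148, 145, 144, 145, 145, 146, 147, 148, 139, 115, 95, 83, 73, 65, 58, 52, 48, 45, 43, 42, 42, 44, 42, 42, 43, 43, 42, 43, 44, 45, 48, 55, 60, 68, 78, 91, 107, 128, 144, 150, 148, 145, 146, 145, 139, 143, 149, 147, 145, 142, 140, 143, 137, 102, 113, 144, 162, 184, 191, 190, 188, 186, 185, 185]
[ 3.38051328 -4.18430332  6.53842272] [ 481.2172911  -170.76613311   73.44366666]
```

View pics/k.png

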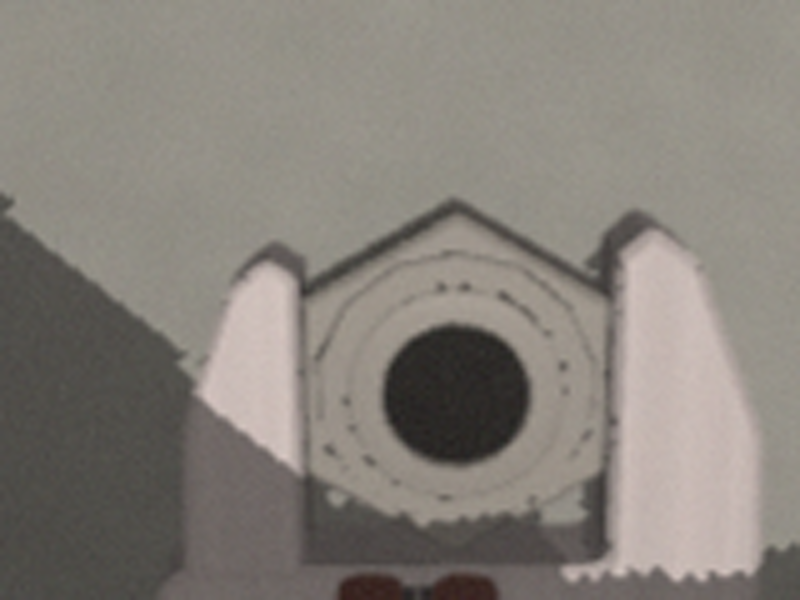

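>>> move_arm(steps=[[[0,0,-0.1],0,1],[[0,0,-0.1],0,1],[[-0.3,0,0],0,1],[[-0.3,0,0],0,1],[[-0.16,0,0],0,1],[[0,0,0.1],0,1],[[0,0,0.05],0,1],[[0,0,0.01],0,1],[[0,0,0.01],0,1],[[0,0,0.01],0,1],[[0,0,0.01],0,1],[[0,0,0.01],0,1],[[0,0,0],0,1]])

```text
t: 17.93
ee_pos: [491.7, -184.8, 73.1]
orientation: [1.339, 2.84, -0.0]
ft_force: [-1.2, -2.4, 9.5]
width: 0.2
grasp_force: 4.9
```

>>> move_arm(steps=[[[0.04,0,0],0,1],[[0.08,0,0],0,1],[[0.08,0,0],0,1],[[0.08,0,0],0,1]])

```text
t: 18.27
ee_pos: [489.0, -180.5, 73.6]
orientation: [1.337, 2.836, -0.001]
ft_force: [4.1, -5.6, 6.5]
width: 0.3
grasp_force: 3.2
```

>>> move_arm(steps=[[[0.08,0,0],0,1],[[0.08,0,0],0,1],[[0.08,0,0],0,1]])

```text
t: 18.52
ee_pos: [485.5, -175.7, 73.5]
orientation: [1.337, 2.836, -0.0]
ft_force: [4.0, -3.3, 5.8]
width: -0.0
grasp_force: 3.0
```

>>> move_arm(steps=[[[0.08,0,0],0,1],[[0.08,0,0],0,1],[[0.08,0,0],0,1]])

```text
t: 18.77
ee_pos: [481.7, -170.9, 73.5]
orientation: [1.337, 2.836, -0.0]
ft_force: [4.1, -4.5, 6.1]
width: 0.4
grasp_force: 3.0
```

Run:
```python
from h import *
d,s=strip();print(s.astype(int).tolist());print(ctrl.get_obs()['ft_force'],ctrl.get_obs()['ee_pos'])
```

```text
[192, 193, 194, 196, 196, 179, 159, 132, 113, 136, 137, 131, 139, 141, 146, 148, 147, 144, 143, 145, 145, 146, 149, 144, 128, 104, 88, 78, 69, 62, 55, 49, 46, 42, 43, 43, 42, 43, 42, 43, 43, 43, 44, 43, 45, 48, 51, 58, 64, 74, 84, 98, 117, 137, 149, 150, 146, 145, 146, 139, 140, 147, 149, 146, 143, 138, 143, 146, 122, 103, 129, 150, 174, 192, 189, 189, 187, 185, 185, 185]
[ 3.97025136 -2.8903781   5.91889551] [ 481.40586286 -170.67296179   73.44637839]
```

>>> move_arm(steps=[[[0,0,-0.1],0,1],[[0,0,-0.1],0,1],[[-0.3,0,0],0,1],[[-0.3,0,0],0,1],[[0,0,0],0,1],[[0,0,0.1],0,1],[[0,0,0.05],0,1],[[0,0,0.01],0,1],[[0,0,0.01],0,1],[[0,0,0.01],0,1],[[0,0,0.01],0,1],[[0,0,0.01],0,1],[[0,0,0],0,1],[[0.05,0,0.005],0,1],[[0.08,0,0.005],0,1],[[0.06,0,0.005],0,1],[[0.06,0,0.005],0,1]])

```text
t: 20.23
ee_pos: [486.5, -178.5, 73.3]
orientation: [1.336, 2.837, -0.002]
ft_force: [-1.4, -11.9, 13.6]
width: 0.4
grasp_force: 6.1
```

>>> move_arm(steps=[[[0.06,0,0],0,1],[[0.06,0,0],0,1],[[0.06,0,0],0,1]])

```text
t: 20.48
ee_pos: [484.4, -175.1, 73.4]
orientation: [1.336, 2.835, -0.001]
ft_force: [3.6, -8.8, 8.2]
width: 0.6
grasp_force: 4.4
```

Run:
```python
from h import *
d,s=strip();print(s.astype(int).tolist());print(ctrl.get_obs()['ft_force'],ctrl.get_obs()['ee_pos'])
```

```text
[193, 192, 191, 194, 195, 194, 182, 162, 135, 118, 138, 134, 132, 146, 147, 146, 146, 136, 133, 141, 144, 146, 145, 147, 129, 84, 53, 45, 43, 41, 41, 42, 42, 42, 43, 43, 41, 43, 43, 43, 43, 43, 42, 43, 44, 42, 42, 43, 44, 45, 44, 44, 48, 63, 107, 140, 148, 148, 147, 147, 143, 142, 146, 148, 148, 148, 139, 137, 143, 123, 105, 120, 143, 174, 192, 190, 187, 186, 185, 184]
[ 2.70614065 -6.97881058  9.63957644] [ 484.3956273  -174.82923934   73.39945858]
```

>>> move_arm(steps=[[[0,0,-0.2],0,1],[[0,0,-0.6],0,1],[[0,0,-1],0,0.8],[[0,0,-1],0,0.55],[[-0.5,0,-1],0,0.55],[[-1,0,-1],0,0.55],[[-1,0,-1],0,0.55],[[-0.5,0,-0.2],0,0.55],[[0,0,0],0,0.55],[[0,0,0],0,0.55]])

```text
t: 21.37
ee_pos: [528.5, -230.3, 221.1]
orientation: [-1.34, -2.84, -0.0]
ft_force: [-0.3, 0.2, -1.5]
width: 39.4
grasp_force: 0.0
```

Run:
```python
from h import *
np.set_printoptions(precision=2,suppress=True)
o=ctrl.get_obs();d=cam('wrist');save(d,'l.png',None,1.5);print(o['ee_pos'],o['width'],o['ft_force'])
M=R.from_rotvec(o['orientation']).as_matrix();print('tool x yaw',np.degrees(np.arctan2(M[1,0],M[0,0])))
n=np.array([465,-144.2,67])
for t in('spanner','locknut_centre'):print(t,[(np.round(b['rect'],1).tolist(),round(b['p'],2)) for b in cams.boxes_of('wrist',t)][:2])
print(proj(d,n))
t=cam('top')
for c in cams.cut_out('top','spanner')[:1]:
    v,u=np.nonzero(c['pixels']);P=np.array([onz(t,(a,b),70)[:2] for a,b in zip(u,v)]);r=P-n[:2];L=np.linalg.norm(r,axis=1);q=(L>95)&(L<200)&(r[:,1]<0)
    m,e=P[q].mean(0),np.linalg.eigh(np.cov(P[q].T))[1][:,1];e*=np.sign(-e[1]);print('mid',m,L[q].max(),'axis deg',np.degrees(np.arctan2(e[1],e[0])),'from nut',yaw(n[:2],m))
```

```text
[ 528.5  -230.32  221.09] 39.44377915348139 [-0.27  0.24 -1.54]
tool x yaw 129.46885241961365
spanner [([257.1, 156.8, 77.3, 211.7], 0.9), ([279.5, 93.8, 278.0, 187.5], 0.56)]
locknut_centre [([260.4, 72.8, 35.7, 42.1], 0.68), ([256.4, 157.6, 78.9, 209.5], 0.67)]
(np.float64(259.388684357917), np.float64(73.2746693331266))
mid [ 515.19 -235.17] 113.34015051508075 axis deg -133.57990943978677 from nut -61.1142535032487
```

View pics/l.png

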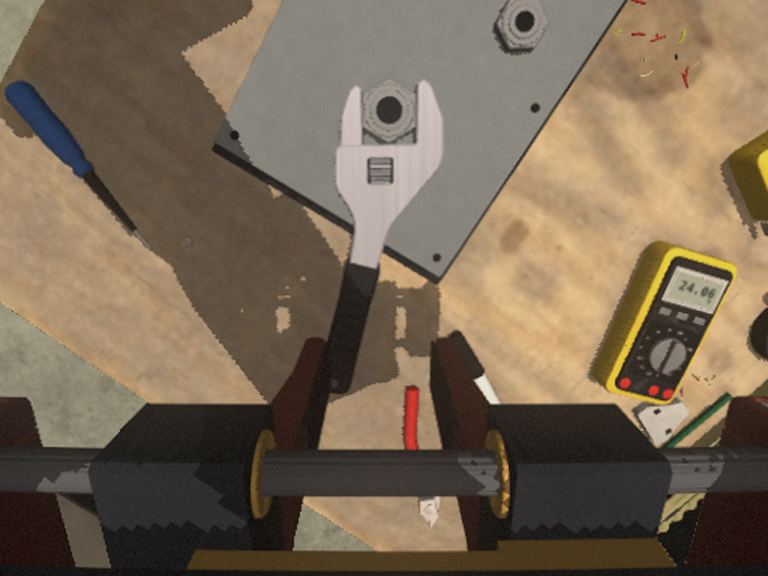

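Run:
```python
from h import *
np.set_printoptions(precision=2,suppress=True)
d=cam('wrist')
f=lambda u,v,z=70:onz(d,(u/1.5,v/1.5),z)
n=f(389,110,67);a=f(363,265);b=f(340,388);print('nut',n,'knurl',f(380,171,72),a,b,np.linalg.norm(a-n),np.linalg.norm(b-n),yaw(a,b),yaw(n,a),yaw(n,b))
print('jaw',yaw(f(362,145),f(358,88)),yaw(f(417,143),f(418,85)),'throat',yaw(f(417,143),f(362,145)))
y=np.radians(yaw(n,b));h=n[:2]+157*np.array([np.cos(y),np.sin(y)]);print('mid',h)
for w in (0,-.1,-.55):print(w,n[:2]+157*np.array([np.cos(y+w),np.sin(y+w)]))
```

```text
nut [ 464.39 -143.66   67.  ] knurl [ 484.56 -177.35   72.  ] [ 516.69 -235.29   70.  ] [ 564.63 -323.09   70.  ] 105.54557872140701 205.54333110231556 -61.36721100943428 -60.283208832956795 -60.810770827294995
jaw 133.14499109521108 129.76280801526892 throat -138.4352400531118
mid [ 540.96 -280.73]
0 [ 540.96 -280.73]
-0.1 [ 526.9  -287.69]
-0.55 [ 458.03 -300.53]
```

>>> move_arm(steps=[[[0,0,0],1,0.55],[[0,0,0],1,0.55],[[0,0,0],0.1,0.55],[[-0.7,-0.2,0.5],0,0.55],[[-0.7,-0.2,1],0,0.55],[[-0.62,-0.15,1],0,0.55],[[0,0,1],0,0.55],[[0,0,1],0,0.55],[[0,0,0.5],0,0.55],[[0,0,0.3],0,0.55],[[0,0,0],0,0.55],[[0,0,0],0,0.55]])

```text
t: 22.67
ee_pos: [542.2, -281.5, 89.9]
orientation: [1.593, 2.707, 0.0]
ft_force: [0.0, 0.5, -0.3]
width: 39.3
grasp_force: 0.0
```

Run:
```python
from h import *
o=ctrl.get_obs();print(o['ee_pos'],o['orientation'],o['ft_force'],o['width'])
d=cam('wrist');save(d,'m.png',None,1.5)
```

```text
[ 542.18628949 -281.49423027   89.87141102] [1.59281503e+00 2.70727128e+00 8.55967918e-05] [ 0.00299703  0.47853505 -0.28170432] 39.29052133616033
```

View pics/m.png

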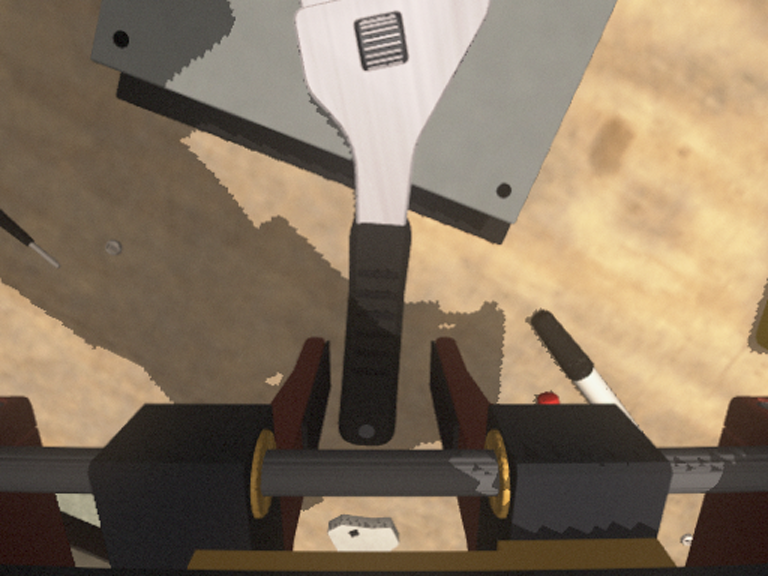

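>>> move_arm(steps=[[[0,-0.16,0],0,0.55],[[0,0,0],0.4,0.55],[[0,0,0.4],0,0.55],[[0,0,0.5],0,0.55],[[0,0,0.5],0,0.55],[[0,0,0.35],0,0.55],[[0,0,0],0,0.55]])

```text
t: 23.3
ee_pos: [536.6, -282.6, 42.7]
orientation: [-1.638, -2.675, 0.0]
ft_force: [-0.3, -1.0, 0.5]
width: 39.5
grasp_force: 0.0
```

>>> move_arm(steps=[[[0,-0.06,0],0,0.55],[[0,-0.06,0],0,0.55],[[0,0,0],0,0.55]])

```text
t: 23.55
ee_pos: [535.6, -285.1, 45.8]
orientation: [1.641, 2.678, -0.0]
ft_force: [0.2, -0.6, 1.5]
width: 39.6
grasp_force: 0.0
```

>>> move_arm(steps=[[[0,-0.08,0],0,0.55],[[0,-0.08,0],0.1,0.55],[[0,-0.1,0],0.18,0.55],[[0,-0.1,0],0.18,0.55],[[0,-0.1,0],0.18,0.55]])

```text
t: 23.97
ee_pos: [525.7, -289.9, 46.0]
orientation: [1.717, 2.629, 0.001]
ft_force: [3.5, 3.9, 2.9]
width: 39.6
grasp_force: 2.1
```

>>> move_arm(steps=[[[0,-0.1,0],0.18,0.55],[[0,-0.1,0],0.18,0.55],[[0,-0.1,0],0.18,0.55],[[0,-0.1,0],0.18,0.55],[[0,-0.1,0],0.18,0.55]])

```text
t: 24.38
ee_pos: [513.7, -294.8, 45.7]
orientation: [1.819, 2.561, 0.0]
ft_force: [3.4, 2.3, 2.0]
width: 39.5
grasp_force: 2.2
```

>>> move_arm(steps=[[[0,-0.1,0],0.18,0.55],[[0,-0.1,0],0.18,0.55],[[0,-0.1,0],0.18,0.55],[[0,-0.1,0],0.18,0.55],[[0,-0.1,0],0.18,0.55]])

```text
t: 24.8
ee_pos: [501.5, -298.4, 45.6]
orientation: [1.919, 2.488, 0.0]
ft_force: [4.0, 3.7, 3.4]
width: 39.5
grasp_force: 2.1
```

```bash
cat >> h.py <<'E'
def st(n=(464.4,-143.7)):
    o=ctrl.get_obs();M=R.from_rotvec(o['orientation']).as_matrix();r=o['ee_pos'][:2]-np.array(n)
    print('r %.1f ang %.1f toolx+180 %.1f'%(np.hypot(*r),np.degrees(np.arctan2(r[1],r[0])),np.degrees(np.arctan2(-M[1,0],-M[0,0]))),'F tool',(M.T@o['ft_force']).round(1),o['t'])
E
python3 - <<'E'
from h import *
st()
E
```

```text
r 159.1 ang -76.5 toolx+180 -75.3 F tool [ 2.5  4.8 -3.4] 24.8
```

>>> move_arm(steps=[[[0,-0.1,0],0.19,0.55],[[0,-0.1,0],0.19,0.55],[[0,-0.1,0],0.19,0.55],[[0,-0.1,0],0.19,0.55],[[0,-0.1,0],0.19,0.55]])

```text
t: 25.22
ee_pos: [489.2, -301.1, 45.4]
orientation: [-2.02, -2.406, 0.0]
ft_force: [3.3, 3.8, 0.6]
width: 39.9
grasp_force: 1.8
```

>>> move_arm(steps=[[[0,-0.1,0],0.19,0.55],[[0,-0.1,0],0.19,0.55],[[0,-0.08,0],0.16,0.55],[[0,-0.06,0],0.12,0.55]])

```text
t: 25.55
ee_pos: [480.7, -302.4, 45.4]
orientation: [-2.088, -2.347, 0.0]
ft_force: [2.4, 1.9, 0.2]
width: 39.7
grasp_force: 1.5
```

```bash
python3 -c "
from h import *
st()"
```

```text
r 159.5 ang -84.1 toolx+180 -83.3 F tool [ 1.6  2.6 -0.2] 25.55
```

Slower now, in short increments, watching for the stop.

>>> move_arm(steps=[[[0,-0.05,0],0.1,0.55],[[0,-0.05,0],0.1,0.55],[[0,-0.05,0],0.1,0.55],[[0,-0.05,0],0.1,0.55]])

```text
t: 25.88
ee_pos: [476.0, -302.9, 45.5]
orientation: [-2.128, -2.311, 0.0]
ft_force: [2.6, 3.0, 0.3]
width: 39.6
grasp_force: 1.3
```

>>> move_arm(steps=[[[0,-0.05,0],0.1,0.55],[[0,-0.05,0],0.1,0.55],[[0,-0.05,0],0.1,0.55]])

```text
t: 26.13
ee_pos: [472.3, -303.3, 45.5]
orientation: [-2.158, -2.283, 0.0]
ft_force: [1.7, 1.7, -0.5]
width: 39.6
grasp_force: 1.2
```

>>> move_arm(steps=[[[0,-0.04,0],0.08,0.55],[[0,-0.04,0],0.08,0.55],[[0,-0.04,0],0.08,0.55]])

```text
t: 26.38
ee_pos: [469.4, -303.4, 45.5]
orientation: [2.182, 2.26, -0.0]
ft_force: [2.7, 1.0, -0.7]
width: 39.9
grasp_force: 1.2
```

```bash
python3 -c "
from h import *
st()"
```

```text
r 159.8 ang -88.2 toolx+180 -88.0 F tool [0.9 2.8 0.7] 26.3833
```

>>> move_arm(steps=[[[0,-0.04,0],0.08,0.55],[[0,-0.04,0],0.08,0.55],[[0,-0.04,0],0.08,0.55],[[0,-0.04,0],0.08,0.55]])

```text
t: 26.72
ee_pos: [465.4, -303.5, 45.6]
orientation: [2.213, 2.23, -0.0]
ft_force: [3.2, 2.5, -1.7]
width: 39.3
grasp_force: 1.2
```

>>> move_arm(steps=[[[0,-0.04,0],0.08,0.55],[[0,-0.04,0],0.08,0.55],[[0,-0.04,0],0.08,0.55]])

```text
t: 26.97
ee_pos: [462.4, -303.5, 45.6]
orientation: [2.237, 2.206, 0.0]
ft_force: [2.9, 1.6, -0.9]
width: 39.7
grasp_force: 1.2
```

>>> move_arm(steps=[[[0,-0.04,0],0.08,0.55],[[0,-0.04,0],0.08,0.55],[[0,-0.04,0],0.08,0.55]])

```text
t: 27.22
ee_pos: [459.5, -303.5, 45.6]
orientation: [2.259, 2.183, 0.0]
ft_force: [2.7, 0.7, -0.9]
width: 39.9
grasp_force: 1.3
```

```bash
python3 -c "
from h import *
st()"
```

```text
r 159.8 ang -91.8 toolx+180 -92.0 F tool [0.8 2.7 0.9] 27.2167
```

>>> move_arm(steps=[[[0,-0.04,0],0.07,0.55],[[0,-0.04,0],0.07,0.55],[[0,-0.04,0],0.07,0.55]])

```text
t: 27.47
ee_pos: [456.4, -303.3, 45.6]
orientation: [2.279, 2.162, 0.0]
ft_force: [2.8, 2.5, -0.6]
width: 39.7
grasp_force: 1.3
```

>>> move_arm(steps=[[[0,-0.04,0],0.07,0.55],[[0,-0.04,0],0.07,0.55],[[0,-0.04,0],0.07,0.55]])

```text
t: 27.72
ee_pos: [453.4, -303.1, 45.6]
orientation: [2.299, 2.141, 0.0]
ft_force: [2.2, 1.7, 0.0]
width: 39.4
grasp_force: 1.3
```

>>> move_arm(steps=[[[0,-0.04,0],0.07,0.55],[[0,-0.04,0],0.07,0.55]])

```text
t: 27.88
ee_pos: [451.4, -303.0, 45.6]
orientation: [2.312, 2.127, 0.0]
ft_force: [3.3, 1.9, -0.4]
width: 39.5
grasp_force: 1.3
```

```bash
python3 -c "
from h import *
st()"
```

```text
r 159.8 ang -94.6 toolx+180 -94.8 F tool [2.1 3.2 0.4] 27.8833
```

>>> move_arm(steps=[[[0,-0.04,0],0.07,0.55],[[0,-0.04,0],0.07,0.55],[[0,-0.02,0],0.04,0.55]])

```text
t: 28.13
ee_pos: [449.1, -302.8, 45.6]
orientation: [2.329, 2.108, 0.0]
ft_force: [3.6, 2.4, -1.5]
width: 39.9
grasp_force: 2.0
```

>>> move_arm(steps=[[[0,-0.03,0],0.06,0.55],[[0,-0.03,0],0.06,0.55],[[0,-0.03,0],0.06,0.55]])

```text
t: 28.38
ee_pos: [447.5, -302.5, 45.6]
orientation: [2.344, 2.09, 0.001]
ft_force: [7.7, 3.9, -1.6]
width: 39.7
grasp_force: 3.5
```

>>> move_arm(steps=[[[0,-0.03,0],0.06,0.55],[[0,-0.03,0],0.06,0.55]])

```text
t: 28.55
ee_pos: [446.6, -302.4, 45.8]
orientation: [2.355, 2.077, 0.002]
ft_force: [8.5, 5.8, -2.0]
width: 39.5
grasp_force: 4.3
```

Run:
```python
from h import *
st()
d=cam('top');save(d,'n.png',(200,170,350,300),5)
```

```text
r 159.7 ang -96.4 toolx+180 -97.2 F tool [6.8 7.7 2.1] 28.55
```

View pics/n.png

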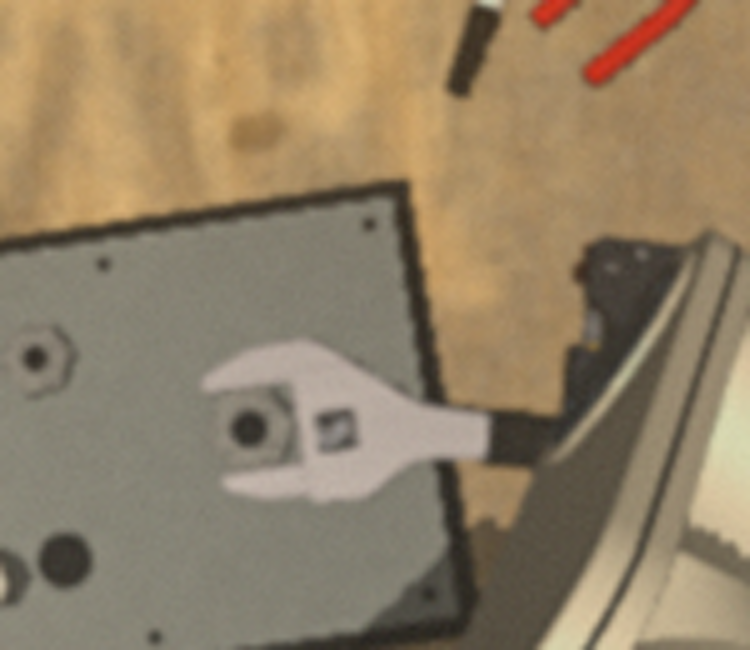

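>>> move_arm(steps=[[[0.03,0,0],0,0.55],[[0.03,-0.01,0],0,0.55],[[0,0,0],0,0.55]])

```text
t: 28.85
ee_pos: [447.2, -302.2, 46.1]
orientation: [2.352, 2.076, 0.001]
ft_force: [7.7, -2.1, -1.8]
width: 39.5
grasp_force: 3.6
```

Run:
```python
from h import *
st()
for i in range(3): cams.get_image('side'); st()
```

```text
r 159.5 ang -96.2 toolx+180 -97.1 F tool [-1.1  7.9  1.9] 28.85
r 159.5 ang -96.2 toolx+180 -97.1 F tool [0.1 7.3 2.9] 28.9
r 159.5 ang -96.2 toolx+180 -97.1 F tool [-0.4  6.7  2. ] 28.95
r 159.5 ang -96.2 toolx+180 -97.1 F tool [0.3 8.1 2.4] 29.0
```

>>> move_arm(steps=[[[0,-0.01,0],0,0.55],[[0,-0.01,0],0,0.55],[[0,0,0],0,0.55]])

```text
t: 29.25
ee_pos: [446.9, -302.3, 46.2]
orientation: [2.352, 2.075, 0.002]
ft_force: [8.1, -0.9, -2.0]
width: 39.8
grasp_force: 4.1
```

Run:
```python
from h import *
st()
for i in range(4): cams.get_image('side'); st()
```

```text
r 159.5 ang -96.3 toolx+180 -97.2 F tool [0.1 8.1 2. ] 29.25
r 159.5 ang -96.3 toolx+180 -97.2 F tool [0.1 8.3 2.9] 29.3
r 159.5 ang -96.3 toolx+180 -97.2 F tool [0.  7.7 2.4] 29.35
r 159.5 ang -96.3 toolx+180 -97.2 F tool [0.1 7.4 2.3] 29.4
r 159.5 ang -96.3 toolx+180 -97.2 F tool [-1.   8.2  2.1] 29.45
```

>>> move_arm(steps=[[[0,0.05,0],0,0.55],[[0,0.1,0],0,0.55],[[0,0.1,0],0,0.55],[[0,0.1,0],0,0.55],[[0,0,0],0,0.55],[[0,0,0],0,0.55]])

```text
t: 29.95
ee_pos: [453.0, -301.6, 45.4]
orientation: [-2.355, -2.078, 0.001]
ft_force: [0.9, -0.3, 0.1]
width: 39.8
grasp_force: 0.0
```

>>> move_arm(steps=[[[0,0,-0.2],0,0.55],[[0,0,-0.5],0,0.55],[[0,0,-1],0,0.55],[[0,0,-1],0,0.55],[[0,0,-1],0,0.55],[[0,0,-1],0,0.55],[[0,0,-1],0,0.55],[[0,0,-1],0,0.55],[[0,0,-0.3],0,0.55],[[0,0,0],0,0.55]])

```text
t: 30.78
ee_pos: [454.5, -302.6, 223.5]
orientation: [2.352, 2.075, 0.002]
ft_force: [0.8, -0.7, 0.3]
width: 39.6
grasp_force: 0.0
```

Run:
```python
from h import *
st();d=cam('wrist');t=cam('top')
a=cv2.resize(d['image'][0:230,150:370],(440,460));b=cv2.resize(t['image'][170:300,160:350],(360,246))
o=np.zeros((460,800,3),np.uint8);o[:,:440]=a;o[:246,440:]=b;cv2.imwrite('pics/p.png',o[:,:,::-1])
```

```text
r 159.2 ang -93.6 toolx+180 -97.1 F tool [-0.6  0.8 -0.3] 30.7833
```

View pics/p.png

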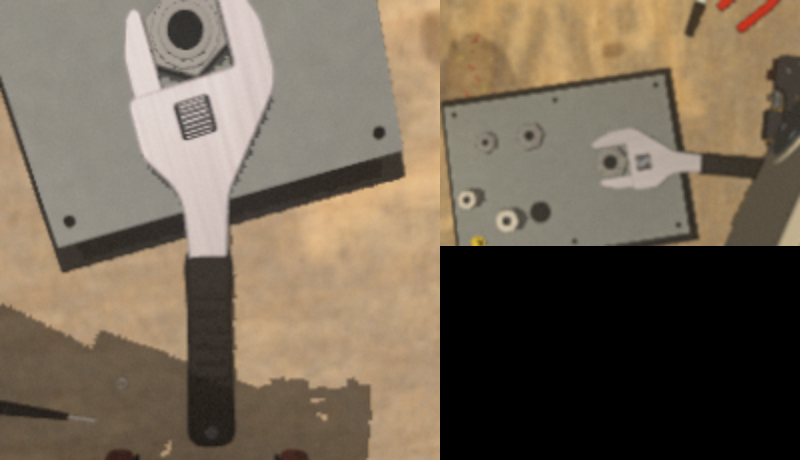

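```bash
python3 -c "
from workcell import ctrl
print(ctrl.close_job())"
```

```text
the job is handed in; nothing more can be done
None
```

The jaws are snug on the nut, which went firm and held under a pull of about 8 N; the spanner is still on it, the gripper is clear, nothing else was touched, and the job was handed in at about 31 s.

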